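# Index the sample carousel to its next click and set the brake

### The job

The sample carousel has been left standing between two of its places. Push it gently round anticlockwise (seen from above) by one of its black posts until its spring plunger clicks home in the very next notch, without running on past it or touching the dishes; then, with the carousel still clicked home, push the red-knobbed brake lever, just as gently, upright until its shoe bites on the rim and locks it. Move away and leave the bottle, tip box and lens canister where they are.

Things in the scene. Friction and masses are not known exactly. Their poses are not given: they have to be found in the camera images.
- carousel_base: Fixed grey base, 180 mm across; origin on the work surface, on the carousel's vertical axis. Its +y axis points to the brake lever, its +x axis within 10 degrees to the blue plunger block. The white disc above it is 230 mm across, top 52 mm above the work surface; its edge is the rim that the brake presses.
- hub (a point): Centre of the carousel disc's upper face, on the axis, 52 mm above the work surface.
- post (a point): Top of one of six equal upright black posts, 12 mm diameter, tops 105 mm above the work surface and 53 mm above the disc, on a circle of 102 mm radius about the axis, 60 degrees apart; they turn with the disc. Push a post sideways from behind with the fingertips 70 to 80 mm above the work surface, which clears the dishes.
- dishes_mid (a point): Middle of the ring of six closed sample dishes (42 mm diameter, red, yellow and white lids) that are fixed on the disc, centred 66 mm from the axis, midway in angle between the posts; their lids reach 63 mm above the work surface. Not to be touched.
- carousel (a joint): Angle of the carousel about its axis (rad), growing anticlockwise from above; notches every 60 degrees. It starts between two notches, at 0.38 to 0.66. The next notch anticlockwise lies anywhere from 0.87 to 1.23, different at each set-up as the plunger block is clamped by hand: it is not told and must be felt. It turns stiffly and does not coast. Over 20 N on it is too rough.
- plunger (a joint): Spring plunger under the disc (m): about -0.001 = home in a notch, 0.0025 = riding between notches (below 0.001 counts as home). A notch catches it within about 2 degrees of its middle and centres the disc. Between notches the disc turns with 1 to 3 N at a post; once home it resists, either way, rising to 8 to 12 N over the first 3 mm, and gives way after about 5 mm.
- brake (a joint): Brake lever angle (rad), about a level pivot 22 mm up, 142 mm from the carousel's axis on the base's +y side. 0 = open, leaning outwards 0.55 rad from vertical; 0.55 = on, upright, rubber shoe hard on the rim (0.48 or more counts). Starts at 0 to 0.1, stays where left. Takes 3 to 8 N at the knob, rising past 10 N as the shoe bites. Over 25 N is too rough.
- brake_knob (a point): Centre of the lever's red ball knob (22 mm diameter), 78 mm from its pivot. Open: 41 mm further out than the pivot, 88 mm above the work surface. Upright: over the pivot, 100 mm above the work surface. Push it from outside towards the carousel's axis.
- bottle: Loose amber bottle, 56 mm diameter, 110 mm tall, standing right of the carousel; origin under its centre. Bystander.
- tip_box: Loose blue pipette tip box with a pale lid, 117 x 80 x 50 mm, right of the carousel; origin under its centre. Bystander.
- lens_can: Loose black lens canister with clear lid, 50 mm diameter, 58 mm tall, left of the carousel; origin under its centre. Bystander.
Mind the look-alikes: they are no part of the job. Of the things like the part that bears plunger, leave any that is orange; of the rest the smaller one is meant.

How it is judged (in metres and radians):
On the way, in this order (a step that is already met when the one before it is completed fails the run):
1. the carousel is clicked home in the next notch, the brake still open (value of joint plunger below 0.001 m and value of joint carousel between 0.8 and 1.3 rad and value of joint brake below 0.3 rad), for 0.3 s.
2. the brake is on, the carousel still clicked home (value of joint brake above 0.48 rad and value of joint plunger below 0.001 m and value of joint carousel between 0.8 and 1.3 rad), for 0.2 s.
At the end, for the whole second after the job is handed in: The carousel rests in the next notch anticlockwise (plunger reading below 1 mm, carousel angle between 0.8 and 1.3 rad), the brake lever stands at 0.48 rad or more, and the carousel is still (all of step 2 and velocity of joint carousel between -0.05 and 0.05 rad/s); the robot touches nothing.
It fails at once if the carousel is pushed with more than 20 N (contact force between any of the fingers, the arm and carousel above 20 N).
It fails at once if a dish is touched (contact force between any of the fingers, the arm and dishes above 0.5 N).
It fails at once if the brake lever is pushed with more than 25 N (contact force between any of the fingers, the arm and brake above 25 N).
It fails at once if the carousel is turned well past the next notch, or back clockwise to the one before (value of joint carousel above 1.45 rad or value of joint carousel below 0.25 rad).
It fails at once if a bystander is disturbed (distance of any of bottle, tip_box, lens_can from where it was at the start of the episode above 0.03 m).
It also fails if it takes over 72 s, if anything falls off the work surface, if the arm or the gripper's body presses on something with over 40 N, if the wrist force passes 120 N, or if a joint passes its speed limit or range.

### The arm

A 6-joint arm with a two-finger parallel gripper is mounted at the origin on the work surface. World frame = base frame: x ahead of the robot, y to its left, z up, the work surface at z = 0. Lengths are in mm, angles in rad, forces in N, time in s.
With the tool pointing down it reaches from about 275 to 750 mm from the base axis. Payload 10.2 kg.
Tool frame: the origin (TCP) lies midway between the tips of the shut fingers; the grasp point (between the pads) lies 19 mm behind it (ctrl.hold_point_z is the distance from the TCP to the grasp point, in mm); z points along the fingers, y is the direction in which the jaws open and shut (so a half turn about z gives the same grasp; the last joint's range is limited). The gripper opens to 85 mm and grips with 20 to 120 N. Pads are 22 mm wide; open, the fingers measure 114 mm over their backs; the gripper's body (76 mm by 85 mm) begins 54 mm behind the grasp point. The pads swing forward as they close: fully open they stand 13 mm farther back than shut.
Start: joints at [-1.427, 0.313, 1.498, -0, 1.331, -0.223], TCP at [188.269, -490.088, 231.294] pointing down, gripper open.
Joint ranges: [-2.94, 2.94], [-0.97, 2.17], [0.19, 2.56], [-1.23, 4.37], [0.02, 3.11], [-2.88, 2.88]. Speed limits (rad/s): [2.39, 2.39, 3.01, 3.14, 3.14, 3.14].

### API

Orientations are given as a unit quaternion [w, x, y, z].
In Python, from rig import ctrl, capture, get_calibration, ticket, search_frame, outline_of gives the robot as it stands. The module is installed in compiled form; this text tells all that it offers.
- The arm moves only by the tool servo_tool, never from a script. Its argument "motion" is a list of rows, each an object with "dr": the turn, a rotation vector about the tool's x, y, z in units of 10 degrees (1.0 is 10 degrees), a list of three; "delta_pos": the shift along the tool's x, y, z in units of 50 mm (1.0 is 50 mm), a list of three; "hand": the opening, from 0 (shut) to 1 (fully open). In form: [{"dr": [ax, ay, az], "delta_pos": [x, y, z], "hand": hand}, ...]. A call has 1 to 20 rows; each row shifts and turns the pose as measured when the row begins, along the tool's axes as they then stand; what a row does not reach is not made up. A row lasts 1/8 s, in which the tool goes at most 62.5 mm and 10.7 degrees, less where a joint would pass 70% of its speed; a pose out of reach is approached as far as the arm can. A call is refused whole if a number of a shift passes 1 or a number of a turn 1, either way. A call with a gripper value outside its range is refused whole. The fingers move at their own pace and stop on an object; "squeeze" is the grip in N (left out, the last holds). Time passes only in rows, so rows that do not move let the fingers close. It gives the time, the measured TCP pose, the force and the opening at its end, in the units of the state.
- ctrl.sense(): the state, without advancing time (a new reading comes with each control period).
- capture(name): name is "scene" or "top"; returns (picture, depth): 400x640x3 uint8, red, green, blue; 400x640 float32, mm along the optical axis (not along the pixel's ray), 0 where there is no reading.
- get_calibration(name): a dict with "camera_matrix" (3x3 intrinsics, pixels), "distortion" ([k1, k2, p1, p2, k3] as OpenCV has them; the pictures are not rectified), "T" (4x4, takes a point from camera to world coordinates). Camera axes: x right, y down, z forward; pixel columns grow to the right and rows downward; lengths in mm; the calibration is good to about 2 mm. A picture is of the moment at which its call begins. get_calibration takes no time and is no camera call.
- ticket.finish_job(): hands the job in, once; it reports no verdict.
Trained networks look in the newest picture that a camera, given by its name, has taken for a name from the list of things; names that differ only in an ending like _2 or _b are one class to them, and where a whole thing is asked for, a point or a joint stands for the part that bears it (a point fixed in the world has none). Each returns a list of dicts, best first, with "score" (0 to 1); they miss things now and then, are a little off and sometimes report something else, mostly with a low value. They report only what shows in the picture. A call takes as long as a camera call. They do not tell look-alikes from the thing itself.
- search_frame(camera, label): "bbox" ([left, top, right, bottom] in pixels, round what is visible of it).
- outline_of(camera, label): "pixels" (400x640 bool, what is visible of it) and "bbox" ([left, top, right, bottom] in pixels, round what is visible of it).
The state is a dict: "time_s": time; "joints": joint angles; "dq": joint speeds; "tau": joint torques, N m; "eef_pos": TCP position; "ee_rot": TCP orientation; "force": force on the tool from outside, world axes, zero at the start; "wrist_torque": the same for the moment, N m; "grip_width": opening from 0.0 (shut) to 1.0 (fully open).
Only numpy, scipy, OpenCV 4.12 (cv2) and the standard library are available. Lean on these libraries where they do the work, as an engineer would, in place of code of your own. Each camera call takes 0.05 s, during which the arm holds its last target.

## Working session

There is one attempt and no reset: what is moved stays moved. The work goes in short steps, Python scripts to look and compute and a tool call to move; the robot and the scene stay as the last step left them, time stands still between calls to the robot, and variables do not carry over. Pictures are saved under pics/ and viewed, and the job is handed in when it is done.

Besides the shell and the picture viewer there is one more tool, called after "Call:" as a command line: name --argument value ..., lists and objects as JSON in quotes. servo_tool: Moves the arm, as the interface text tells. Its arguments: {"type":"object","properties":{"motion":{"type":"array"},"squeeze":{"type":"number"}},"required":["motion"]}

```bash
mkdir -p pics; python3 - <<'E'
from rig import ctrl,capture,get_calibration
import cv2,numpy as np
for n in("scene","top"):
    p,d=capture(n); cv2.imwrite(f"pics/{n}0.png",p[:,:,::-1]); np.save(f"{n}_d.npy",d); np.save(f"{n}_p.npy",p)
    c=get_calibration(n); print(n,c["camera_matrix"],c["distortion"],np.round(c["T"],3))
print(ctrl.sense())
E
```

```text
scene [[431.78015273   0.         324.82641719]
 [  0.         431.78015273 201.23986433]
 [  0.           0.           1.        ]] [0.00640721 0.         0.         0.         0.        ] [[-3.080000e-01  6.530000e-01 -6.920000e-01  1.329152e+03]
 [ 9.510000e-01  2.280000e-01 -2.090000e-01  2.108580e+02]
 [ 2.100000e-02 -7.220000e-01 -6.910000e-01  8.938850e+02]
 [ 0.000000e+00  0.000000e+00  0.000000e+00  1.000000e+00]]
top [[407.36661124   0.         321.6742125 ]
 [  0.         407.36661124 204.7262987 ]
 [  0.           0.           1.        ]] [-0.0293348  0.         0.         0.         0.       ] [[-1.700000e-02 -9.990000e-01  3.800000e-02  5.034070e+02]
 [-1.000000e+00  1.800000e-02  2.000000e-02 -3.247500e+01]
 [-2.100000e-02 -3.800000e-02 -9.990000e-01  1.220273e+03]
 [ 0.000000e+00  0.000000e+00  0.000000e+00  1.000000e+00]]
{'time_s': 0.1, 'joints': array([-1.42741731e+00,  3.13413824e-01,  1.49835694e+00,  4.76465355e-05,
        1.33100241e+00, -2.23404871e-01]), 'dq': array([-3.12848360e-04,  3.36133907e-05, -3.05507918e-03, -4.56050970e-04,
        1.35864380e-03,  2.59806936e-03]), 'tau': array([ 4.05251310e-03, -4.12897646e+01, -2.60141140e+01, -1.76247713e-04,
        3.06173592e-03, -1.99997271e-05]), 'eef_pos': array([ 188.23742833, -489.8517854 ,  230.78375442]), 'ee_rot': array([-5.88863457e-04,  9.83231638e-01,  1.82360073e-01,  4.67315344e-05]), 'force': array([ 0.01397288, -0.21033764,  0.23783723]), 'wrist_torque': array([ 0.00548325,  0.00583136, -0.03431637]), 'grip_width': 0.9957204460750282}
```

View pics/scene0.png

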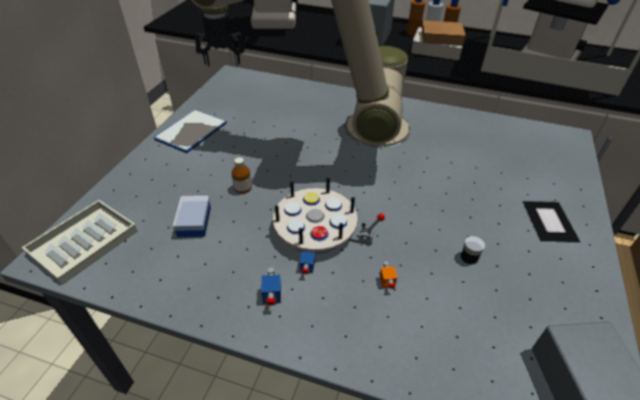

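View pics/top0.png

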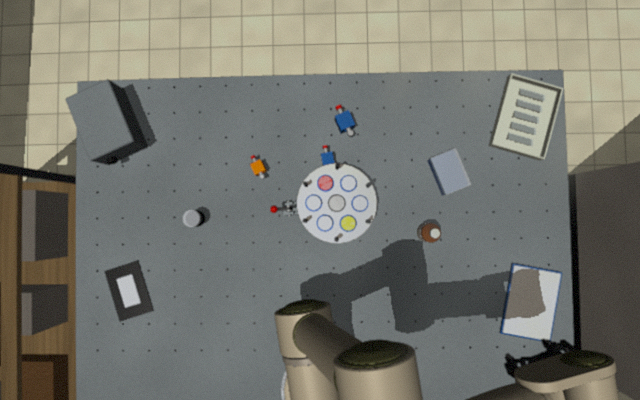

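The top picture shows the carousel at about (337,203) with the lever's red knob at (274,209). The plunger look-alikes are small blue (328,155), larger blue (345,120) and orange (259,167). The small blue one, touching the disc, fits the description: it isn't orange and it is the smaller of the two blues. Next I'll confirm that in a crop and measure.

```bash
cat > h.py <<'E'
import numpy as np,cv2
from rig import get_calibration
def px2w(n,uv,z):
    c=get_calibration(n);T=np.array(c["T"]);K=np.array(c["camera_matrix"])
    q=cv2.undistortPoints(np.array(uv,float).reshape(-1,1,2),K,np.array(c["distortion"])).reshape(-1,2)
    r=np.c_[q,np.ones(len(q))]@T[:3,:3].T; o=T[:3,3]
    return o+r*((z-o[2])/r[:,2])[:,None]
def w2px(n,P):
    c=get_calibration(n);T=np.linalg.inv(np.array(c["T"]))
    return cv2.projectPoints(np.array(P,float).reshape(-1,1,3),cv2.Rodrigues(T[:3,:3])[0],T[:3,3],np.array(c["camera_matrix"]),np.array(c["distortion"]))[0].reshape(-1,2)
E
python3 - <<'E'
from h import *
p=np.load("top_p.npy");d=np.load("top_d.npy")
c=p[130:260,250:400];cv2.imwrite("pics/topc.png",cv2.resize(c,None,fx=5.3,fy=4.6*1.0,interpolation=cv2.INTER_CUBIC)[:,:,::-1])
s=np.load("scene_p.npy")[160:310,250:410];cv2.imwrite("pics/scenec.png",cv2.resize(s,(800,600)[:2] if 0 else (640,600),interpolation=cv2.INTER_CUBIC)[:,:,::-1])
from scipy.optimize import least_squares
# points from depth near disc top
vv,uu=np.mgrid[150:256,270:400]
T=get_calibration("top");K=T["camera_matrix"];M=np.array(T["T"])
q=cv2.undistortPoints(np.stack([uu.ravel(),vv.ravel()],1).astype(float).reshape(-1,1,2),np.array(K),np.array(T["distortion"])).reshape(-1,2)
D=d[vv.ravel(),uu.ravel()]
P=(np.c_[q,np.ones(len(q))]*D[:,None])@M[:3,:3].T+M[:3,3]
m=(P[:,2]>45)&(P[:,2]<58)
print(m.sum(),np.median(P[m],0))
# blob contour
im=np.zeros((400,640),np.uint8);im[vv.ravel()[m],uu.ravel()[m]]=1
im=cv2.morphologyEx(im,cv2.MORPH_CLOSE,np.ones((9,9)))
n,l,st,ce=cv2.connectedComponentsWithStats(im);k=1+st[1:,4].argmax();print(st[k],ce[k])
cs=max(cv2.findContours((l==k).astype(np.uint8),0,1)[0],key=len).reshape(-1,2).astype(float)
h=cv2.convexHull(cs.astype(np.float32)).reshape(-1,2)
w=px2w("top",cs,52)[:,:2]
r=least_squares(lambda x:np.hypot(*(w-x[:2]).T)-x[2],[w[:,0].mean(),w[:,1].mean(),115],loss="soft_l1");print(r.x)
for z0,z1 in((95,112),(80,95)):
    mm=(P[:,2]>z0)&(P[:,2]<z1);print(z0,np.round(P[mm]),)
E
```

```text
3682 [551.03682838 -50.75645176  52.20370714]
[ 283  163   94   80 4688] [335.54650171 203.11604096]
[553.71638165 -49.98641797 113.28487993]
95 [[ 661.  -51.  104.]
 [ 660.  -54.  107.]
 [ 660.  -57.  105.]
 [ 658.  -48.  105.]
 [ 658.  -51.  104.]
 [ 658.  -54.  101.]
 [ 657.  -57.  106.]
 [ 655.  -48.  108.]
 [ 655.  -51.  104.]
 [ 655.  -54.  107.]
 [ 654.  -57.  107.]
 [ 653.  -48.   99.]
 [ 652.  -51.  108.]
 [ 652.  -54.  103.]
 [ 652.  -56.  107.]
 [ 650.  -51.   96.]
 [ 650.  -54.   99.]
 [ 612.   38.  105.]
 [ 612.   35.  104.]
 [ 610.   41.  104.]
 [ 610.   38.  105.]
 [ 610.   35.  103.]
 [ 610.   32.  105.]
 [ 606. -138.  106.]
 [ 606. -140.  108.]
 [ 606. -143.  107.]
 [ 607.   40.  107.]
 [ 607.   38.  105.]
 [ 607.   35.  107.]
 [ 607.   32.  108.]
 [ 604. -135.  105.]
 [ 604. -138.  104.]
 [ 603. -140.  106.]
 [ 603. -143.  106.]
 [ 604.   40.  106.]
 [ 604.   38.  105.]
 [ 604.   35.  103.]
 [ 604.   32.  106.]
 [ 600. -135.  110.]
 [ 601. -138.  105.]
 [ 601. -141.  104.]
 [ 600. -143.  108.]
 [ 602.   38.  101.]
 [ 602.   36.   98.]
 [ 599. -136.   96.]
 [ 598. -1
[... 1688 characters left out ...]
.]
 [ 457.  -50.  101.]
 [ 455.  -45.  104.]
 [ 455.  -47.  107.]
 [ 454.  -50.  102.]
 [ 455.  -53.  106.]
 [ 452.  -42.  102.]
 [ 452.  -45.  106.]
 [ 452.  -47.  109.]
 [ 452.  -50.  101.]
 [ 452.  -53.  103.]
 [ 449.  -45.  102.]
 [ 449.  -47.  105.]
 [ 449.  -50.  106.]
 [ 449.  -53.  103.]
 [ 447.  -47.  106.]]
80 [[ 652.  -49.   83.]
 [ 651.  -57.   90.]
 [ 609.   31.   81.]
 [ 606.   30.   88.]
 [ 602.   33.   92.]
 [ 597. -139.   91.]
 [ 597. -142.   86.]
 [ 548.  128.   94.]
 [ 540.  113.   81.]
 [ 537.  115.   94.]
 [ 535.  134.   95.]
 [ 534.  115.   92.]
 [ 529.  129.   93.]
 [ 529.  120.   92.]
 [ 505. -134.   95.]
 [ 502. -132.   82.]
 [ 500. -132.   87.]
 [ 454.  -42.   81.]]
```

```bash
python3 - <<'E'
from rig import *
import numpy as np
for l in ("post","hub","brake_knob","carousel_base","plunger","brake","bottle","tip_box","lens_can"):
    for n in("top","scene"):
        print(l,n,[(round(o["score"],2),np.round(o["bbox"],1).tolist()) for o in search_frame(n,l)][:8])
E
```

```text
post top [(0.64, [298.9, 160.6, 376.6, 243.3])]
post scene [(0.66, [273.9, 176.4, 356.1, 249.0])]
hub top [(0.76, [297.1, 161.3, 375.9, 242.9])]
hub scene [(0.81, [275.3, 179.5, 355.8, 248.8])]
brake_knob top [(0.61, [268.3, 204.8, 293.2, 214.0])]
brake_knob scene [(0.53, [361.3, 213.3, 387.2, 234.4])]
carousel_base top [(0.58, [270.7, 162.7, 376.4, 245.2])]
carousel_base scene [(0.67, [274.6, 181.1, 383.4, 254.4])]
plunger top [(0.54, [337.1, 104.1, 353.2, 136.8]), (0.53, [253.9, 156.7, 264.4, 180.6])]
plunger scene [(0.68, [271.9, 176.6, 360.0, 251.2]), (0.51, [267.6, 268.6, 274.0, 307.7]), (0.4, [300.3, 262.8, 305.7, 272.5])]
brake top [(0.48, [272.9, 205.3, 293.0, 213.8]), (0.2, [419.6, 223.0, 442.1, 246.6])]
brake scene [(0.61, [361.8, 212.1, 381.9, 230.8])]
bottle top [(0.86, [417.8, 221.6, 439.3, 246.2])]
bottle scene [(0.86, [234.2, 159.0, 251.8, 195.8])]
tip_box top [(0.62, [428.8, 148.0, 471.1, 195.1])]
tip_box scene [(0.7, [175.0, 199.0, 210.6, 238.0]), (0.52, [274.4, 175.7, 358.2, 251.1]), (0.41, [275.5, 180.4, 382.8, 254.3])]
lens_can top []
lens_can scene []
```

View pics/topc.png

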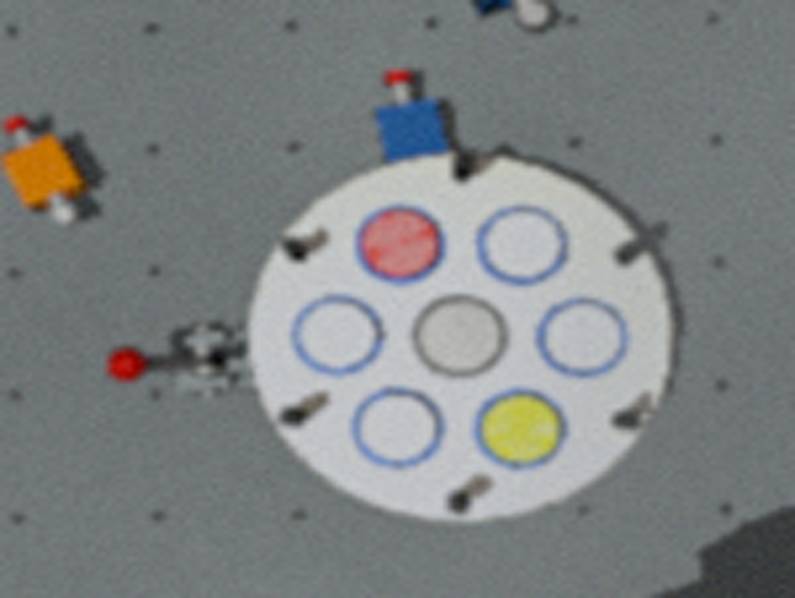

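View pics/scenec.png

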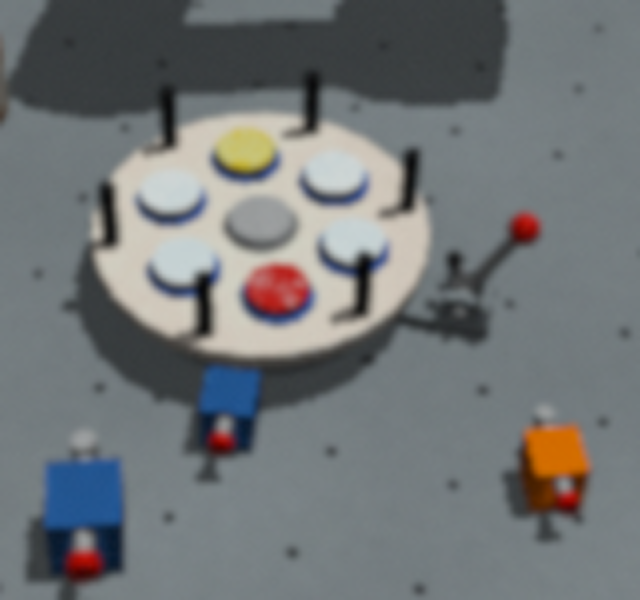

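```bash
python3 - <<'E'
from h import *
from scipy.optimize import least_squares
A=np.array([[655.5,-53],[607.5,36.5],[602,-139.5],[504.5,38.5],[501,-137],[452.5,-47.5]])
g=np.array([0,60,-60,120,-120,180])*np.pi/180
f=lambda x:(np.c_[x[0]+102*np.cos(g+x[2]),x[1]+102*np.sin(g+x[2])]-A).ravel()
r=least_squares(f,[552,-50,0]);print(r.x,np.round(r.fun,1))
# knob from red
for n in("top","scene"):
    p=np.load(n+"_p.npy").astype(int)
    m=(p[...,0]>110)&(p[...,1]<50)&(p[...,2]<60)
    nn,l,s,c=cv2.connectedComponentsWithStats(m.astype(np.uint8))
    for k in range(1,nn):
        if s[k,4]>5: print(n,s[k],c[k],px2w(n,[c[k]],90)[0].round(1))
# plunger small blue
p=np.load("top_p.npy").astype(int);m=(p[...,2]>p[...,0]+35)&(p[...,2]>90)
nn,l,s,c=cv2.connectedComponentsWithStats(m.astype(np.uint8))
for k in range(1,nn):
    if s[k,4]>8: print(s[k],c[k],px2w("top",[c[k]],30)[0].round(1))
for nm,uv,z in(("bottle",[429.5,232.5],80),("bottle top",[435,233],110),("lens",[193,217],58)):
    print(nm,px2w("top",[uv],z).round())
E
```

```text
[ 5.53833333e+02 -5.03333333e+01 -2.55015683e-02] [ 0.3  0.1 -0.4  0.2  0.6 -0.4  0.6  0.8 -0.4 -0.3 -0.6 -0.2]
top [336 105   6   5  15] [338.2        106.86666667] [820.7 -60.6  90. ]
top [251 156   4   2   6] [252.5 156.5] [685.7 182.1  90. ]
top [271 206   6   7  31] [273.38709677 208.74193548] [538.1 125.2  90. ]
scene [378 214   6   5  21] [380.95238095 216.0952381 ] [529.5 123.5  90. ]
scene [319 227   5   3  11] [320.54545455 228.18181818] [621.7 -12.   90. ]
scene [312 233  10   5  31] [316.41935484 235.        ] [646.9 -14.5  90. ]
scene [303 269   5   2  10] [305.  269.5] [756.3  -5.1  90. ]
scene [389 283   6   3  13] [392.         284.23076923] [731.7 194.   90. ]
scene [267 298   8   4  25] [270.64 299.8 ] [857.  -47.8  90. ]
[335 110  20  21 259] [344.53281853 119.6988417 ] [798.8 -80.   30. ]
[321 151  14  14 148] [327.14189189 157.66891892] [687.2 -26.7  30. ]
[340 175  17  17  56] [345.39285714 185.60714286] [603.9 -78.7  30. ]
[317 181  17  11  35] [324.54285714 187.34285714] [600.  -17.6  30. ]
[305 194  17  18  63] [311.03174603 204.25396825] [551.1  22.9  30. ]
[351 196  18  16  55] [357.94545455 205.52727273] [ 544.9 -114.1   30. ]
[316 214  17  18  62] [322.40322581 224.16129032] [492.4  -9.4  30. ]
[339 214  14  18  41] [343.29268293 223.73170732] [492.6 -70.4  30. ]
[511 264  51  19 105] [536.63809524 268.86666667] [ 351.6 -628.7   30. ]
[508 283   3  10  14] [509.         287.07142857] [ 300.7 -546.7   30. ]
[551 284  10  52  58] [555.27586207 308.46551724] [ 236.3 -679.6   30. ]
[500 319  41  22  85] [515.63529412 333.62352941] [ 166.4 -562.2   30. ]
bottle [[ 464. -308.   80.]]
bottle top [[ 464. -316.  110.]]
lens [[519. 362.  58.]]
```

The crops confirm it: the small blue block at the rim is the real plunger. The base axis fits at (553.8, -50.3) with under 1 mm residual. The posts are at -1.5° + 60°k and the knob is near (539, 125, 92), which puts the brake at about 0.1. The lever bears 95° and the block 10°, consistent with the description.

I'll push the near post (452, -48) towards -y with the side (-x face) of the shut fingers. First I'll turn the tool and shut the gripper.

Call:
servo_tool --motion '[{"dr":[0,0,-1],"delta_pos":[0,0,0],"hand":0},{"dr":[0,0,-1],"delta_pos":[0,0,0],"hand":0},{"dr":[0,0,-1],"delta_pos":[0,0,0],"hand":0},{"dr":[0,0,-1],"delta_pos":[0,0,0],"hand":0},{"dr":[0,0,-1],"delta_pos":[0,0,0],"hand":0},{"dr":[0,0,-1],"delta_pos":[0,0,0],"hand":0},{"dr":[0,0,-1],"delta_pos":[0,0,0],"hand":0}]'

```text
time_s: 1.88
eef_pos: [188.3, -490.1, 231.3]
ee_rot: [-0.0, 0.687, 0.727, 0.0]
force: [-0.5, 0.4, 0.2]
grip_width: -0.002
```

```bash
cat >> h.py <<'E'
from scipy.spatial.transform import Rotation as Ro
AX=np.array([553.8,-50.3])
def rel(target,yaw_deg=None,verbose=True):
    from rig import ctrl
    s=ctrl.sense();w,x,y,z=s["ee_rot"];R=Ro.from_quat([x,y,z,w]);M=R.as_matrix()
    yaw=np.degrees(np.arctan2(M[1,0],M[0,0]))
    t=np.array(target,float)-s["eef_pos"]
    print("t",round(s["time_s"],2),"pos",s["eef_pos"].round(1),"yaw",round(yaw,1),"F",np.round(s["force"],2),"grip",round(s["grip_width"],2),"axis z",M[:,2].round(3))
    print("tool shift /50:",(M.T@t/50).round(3),"dyaw units",None if yaw_deg is None else round(-(yaw_deg-yaw)/10,2))
E
python3 -c "
from h import *
rel([452,-15,200],89)"
```

```text
t 1.88 pos [ 188.3 -490.1  231.3] yaw 93.3 F [-0.46  0.4   0.16] grip -0.0 axis z [-0.  0. -1.]
tool shift /50: [9.185 5.808 0.626] dyaw units 0.43
```

Call:
servo_tool --motion '[{"dr":[0,0,0],"delta_pos":[0.77,0.48,0],"hand":0},{"dr":[0,0,0],"delta_pos":[0.77,0.48,0],"hand":0},{"dr":[0,0,0],"delta_pos":[0.77,0.48,0],"hand":0},{"dr":[0,0,0],"delta_pos":[0.77,0.48,0],"hand":0},{"dr":[0,0,0],"delta_pos":[0.77,0.48,0],"hand":0},{"dr":[0,0,0],"delta_pos":[0.77,0.48,0],"hand":0},{"dr":[0,0,0],"delta_pos":[0.77,0.48,0],"hand":0},{"dr":[0,0,0],"delta_pos":[0.77,0.48,0],"hand":0},{"dr":[0,0,0],"delta_pos":[0.77,0.48,0],"hand":0},{"dr":[0,0,0],"delta_pos":[0.77,0.48,0],"hand":0},{"dr":[0,0,0],"delta_pos":[0.77,0.48,0],"hand":0},{"dr":[0,0,0.43],"delta_pos":[0.4,0.3,0],"hand":0},{"dr":[0,0,0],"delta_pos":[0,0,0],"hand":0}]'

```text
time_s: 3.5
eef_pos: [447.9, -16.5, 232.0]
ee_rot: [0.002, 0.714, 0.701, 0.0]
force: [-0.4, -0.3, 0.1]
grip_width: 0.002
```

```bash
python3 -c "
from h import *
rel([452,-14,76],89)"
```

```text
t 3.5 pos [447.9 -16.5 232. ] yaw 89.0 F [-0.42 -0.26  0.09] grip 0.0 axis z [ 0.004 -0.003 -1.   ]
tool shift /50: [0.061 0.069 3.12 ] dyaw units -0.0
```

Call:
servo_tool --motion '[{"dr":[0,0,0],"delta_pos":[0.06,0.07,0.6],"hand":0},{"dr":[0,0,0],"delta_pos":[0,0,0.6],"hand":0},{"dr":[0,0,0],"delta_pos":[0,0,0.6],"hand":0},{"dr":[0,0,0],"delta_pos":[0,0,0.5],"hand":0},{"dr":[0,0,0],"delta_pos":[0,0,0.4],"hand":0},{"dr":[0,0,0],"delta_pos":[0,0,0.4],"hand":0},{"dr":[0,0,0],"delta_pos":[0,0,0],"hand":0}]'

```text
time_s: 4.38
eef_pos: [450.3, -20.1, 73.6]
ee_rot: [0.004, 0.712, 0.702, 0.0]
force: [-0.0, -0.2, 0.5]
grip_width: -0.001
```

```bash
python3 - <<'E'
from h import *
from rig import capture
rel([452,-24,75],89)
p,d=capture("scene");cv2.imwrite("pics/s1.png",cv2.resize(p[130:280,230:430],(800,600),interpolation=cv2.INTER_CUBIC)[:,:,::-1])
E
```

```text
t 4.38 pos [450.3 -20.1  73.6] yaw 89.2 F [-0.04 -0.18  0.51] grip -0.0 axis z [ 0.005 -0.005 -1.   ]
tool shift /50: [-0.078  0.035 -0.027] dyaw units 0.02
```

View pics/s1.png

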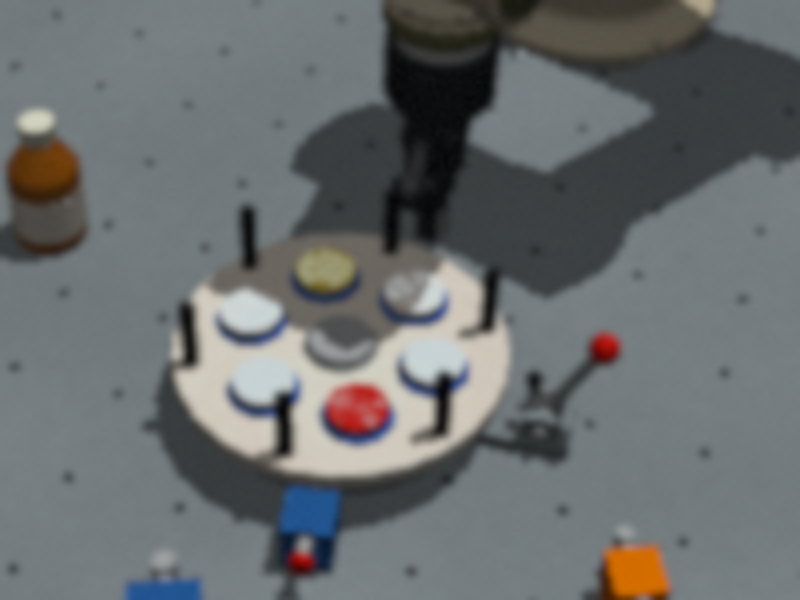

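The fingers are at crop (430,220), right behind the near post at (393,225) and clear of the dishes. I'll approach contact gently.

Call:
servo_tool --motion '[{"dr":[0,0,0],"delta_pos":[-0.04,0.01,-0.02],"hand":0},{"dr":[0,0,0],"delta_pos":[-0.04,0,0],"hand":0},{"dr":[0,0,0],"delta_pos":[-0.04,0,0],"hand":0},{"dr":[0,0,0],"delta_pos":[-0.04,0,0],"hand":0}]'

```text
time_s: 4.92
eef_pos: [452.4, -29.6, 78.0]
ee_rot: [0.006, 0.712, 0.702, 0.002]
force: [-0.0, -1.1, -0.2]
grip_width: 0.001
```

Call:
servo_tool --motion '[{"dr":[0,0,0],"delta_pos":[-0.03,0,0],"hand":0},{"dr":[0,0,0],"delta_pos":[-0.03,0,0],"hand":0}]'

```text
time_s: 5.18
eef_pos: [452.3, -32.7, 78.0]
ee_rot: [0.006, 0.712, 0.702, 0.002]
force: [0.4, 1.8, -0.2]
grip_width: -0.001
```

Call:
servo_tool --motion '[{"dr":[0,0,0],"delta_pos":[-0.03,0,0],"hand":0},{"dr":[0,0,0],"delta_pos":[-0.03,0,0],"hand":0}]'

```text
time_s: 5.42
eef_pos: [452.1, -35.5, 78.0]
ee_rot: [0.006, 0.712, 0.702, 0.002]
force: [-1.7, 3.0, 1.2]
grip_width: -0.003
```

Contact is made at 2–3 N of running friction. I'll follow the arc, coarse for only a few degrees, then in small steps while watching the force.

Call:
servo_tool --motion '[{"dr":[0,0,-0.22],"delta_pos":[-0.04,-0.007,0.02],"hand":0},{"dr":[0,0,-0.15],"delta_pos":[-0.04,-0.007,0.01],"hand":0},{"dr":[0,0,-0.15],"delta_pos":[-0.04,-0.007,0],"hand":0}]'

```text
time_s: 5.8
eef_pos: [451.1, -41.6, 76.6]
ee_rot: [0.006, 0.678, 0.735, 0.002]
force: [-0.3, 2.4, 0.6]
grip_width: -0.003
```

```bash
cat >> h.py <<'E'
def st():
    from rig import ctrl
    s=ctrl.sense();w,x,y,z=s["ee_rot"];M=Ro.from_quat([x,y,z,w]).as_matrix()
    yaw=np.degrees(np.arctan2(M[1,0],M[0,0])); e=s["eef_pos"]
    # post contact: find post on r=102 whose centre lies 17 ahead along -x (face distance)
    xd=M[:2,0]; yd=M[:2,1]
    for a in np.arange(170,260,.05):
        pp=AX+102*np.array([np.cos(np.radians(a)),np.sin(np.radians(a))])
        if (e[:2]-pp)@xd/np.hypot(*xd)<=17: break
    print("t",round(s["time_s"],2),"pos",e.round(1),"yaw",round(yaw,1),"ideal",round(a-90,1),"postang",round(a,1),"offs_y",round(float((pp-e[:2])@yd),1),"Ftool",(M.T@s["force"]).round(2),"z",M[:,2].round(3))
E
python3 -c "
from h import *
st()"
```

```text
t 5.8 pos [451.1 -41.6  76.6] yaw 94.6 ideal 80.0 postang 170.0 offs_y 3.0 Ftool [ 2.44 -0.08 -0.64] z [ 0.011 -0.006 -1.   ]
```

```bash
sed -i 's/<=17: break/>=17: break/; s/"ideal",round(a-90,1)/"ideal",round(a-90,1)/' h.py
python3 -c "
from h import *
st()"
```

```text
t 5.8 pos [451.1 -41.6  76.6] yaw 94.6 ideal 94.7 postang 184.7 offs_y -0.3 Ftool [ 2.44 -0.08 -0.64] z [ 0.011 -0.006 -1.   ]
```

Call:
servo_tool --motion '[{"dr":[0,0,-0.11],"delta_pos":[-0.04,-0.007,0],"hand":0},{"dr":[0,0,-0.11],"delta_pos":[-0.04,-0.007,0.01],"hand":0}]'

```text
time_s: 6.05
eef_pos: [450.7, -45.9, 76.1]
ee_rot: [0.006, 0.663, 0.749, 0.001]
force: [-1.0, 1.7, 1.7]
grip_width: 0.003
```

```bash
python3 -c "
from h import *
st()"
```

```text
t 6.05 pos [450.7 -45.9  76.1] yaw 96.9 ideal 97.1 postang 187.1 offs_y -0.2 Ftool [ 1.77 -0.8  -1.67] z [ 0.011 -0.005 -1.   ]
```

Call:
servo_tool --motion '[{"dr":[0,0,-0.09],"delta_pos":[-0.03,-0.005,0],"hand":0},{"dr":[0,0,-0.09],"delta_pos":[-0.03,-0.005,0],"hand":0}]'

```text
time_s: 6.3
eef_pos: [450.6, -49.2, 76.1]
ee_rot: [0.006, 0.65, 0.76, 0.001]
force: [-0.2, 1.8, 1.0]
grip_width: 0.001
```

Call:
servo_tool --motion '[{"dr":[0,0,-0.09],"delta_pos":[-0.03,-0.005,0],"hand":0},{"dr":[0,0,-0.09],"delta_pos":[-0.03,-0.005,0],"hand":0}]'

```text
time_s: 6.55
eef_pos: [450.5, -52.4, 76.0]
ee_rot: [0.006, 0.637, 0.77, 0.001]
force: [-0.6, 1.4, 1.2]
grip_width: -0.004
```

Call:
servo_tool --motion '[{"dr":[0,0,-0.09],"delta_pos":[-0.03,-0.005,0],"hand":0},{"dr":[0,0,-0.09],"delta_pos":[-0.03,-0.005,0],"hand":0}]'

```text
time_s: 6.8
eef_pos: [450.5, -55.6, 76.1]
ee_rot: [0.006, 0.624, 0.781, 0.001]
force: [-0.3, 2.1, 1.0]
grip_width: -0.001
```

```bash
python3 -c "
from h import *
st()"
```

```text
t 6.8 pos [450.5 -55.6  76.1] yaw 102.7 ideal 102.5 postang 192.5 offs_y -0.1 Ftool [ 2.07  0.17 -1.02] z [ 0.01  -0.005 -1.   ]
```

Call:
servo_tool --motion '[{"dr":[0,0,-0.08],"delta_pos":[-0.03,-0.005,0],"hand":0},{"dr":[0,0,-0.08],"delta_pos":[-0.03,-0.005,0],"hand":0}]'

```text
time_s: 7.05
eef_pos: [450.8, -58.9, 76.1]
ee_rot: [0.006, 0.613, 0.79, 0.001]
force: [-0.4, 1.9, 0.9]
grip_width: -0.003
```

Call:
servo_tool --motion '[{"dr":[0,0,-0.09],"delta_pos":[-0.03,-0.005,0],"hand":0},{"dr":[0,0,-0.09],"delta_pos":[-0.03,-0.005,0],"hand":0}]'

```text
time_s: 7.3
eef_pos: [451.0, -62.2, 76.0]
ee_rot: [0.006, 0.599, 0.801, 0.001]
force: [-0.7, 2.1, 0.3]
grip_width: -0.001
```

Call:
servo_tool --motion '[{"dr":[0,0,-0.09],"delta_pos":[-0.03,-0.005,0],"hand":0},{"dr":[0,0,-0.09],"delta_pos":[-0.03,-0.005,0],"hand":0}]'

```text
time_s: 7.55
eef_pos: [451.3, -65.3, 76.0]
ee_rot: [0.005, 0.586, 0.811, 0.001]
force: [-0.4, 3.1, 1.1]
grip_width: 0.0
```

Call:
servo_tool --motion '[{"dr":[0,0,-0.09],"delta_pos":[-0.03,-0.005,0],"hand":0},{"dr":[0,0,-0.09],"delta_pos":[-0.03,-0.005,0],"hand":0}]'

```text
time_s: 7.8
eef_pos: [451.8, -68.5, 76.0]
ee_rot: [0.005, 0.572, 0.82, 0.001]
force: [-0.0, 1.9, 0.1]
grip_width: -0.002
```

```bash
python3 -c "
from h import *
st()"
```

```text
t 7.8 pos [451.8 -68.5  76. ] yaw 110.2 ideal 109.6 postang 199.6 offs_y 0.0 Ftool [ 1.8   0.65 -0.07] z [ 0.01  -0.005 -1.   ]
```

Call:
servo_tool --motion '[{"dr":[0,0,-0.07],"delta_pos":[-0.03,-0.005,0],"hand":0},{"dr":[0,0,-0.07],"delta_pos":[-0.03,-0.005,0],"hand":0}]'

```text
time_s: 8.05
eef_pos: [452.5, -71.7, 76.0]
ee_rot: [0.005, 0.561, 0.828, 0.001]
force: [-0.7, 1.2, 0.2]
grip_width: 0.005
```

Call:
servo_tool --motion '[{"dr":[0,0,-0.09],"delta_pos":[-0.03,-0.005,0],"hand":0}]'

```text
time_s: 8.18
eef_pos: [452.8, -73.3, 76.1]
ee_rot: [0.005, 0.554, 0.832, 0.0]
force: [-0.5, 0.8, 1.2]
grip_width: 0.001
```

Call:
servo_tool --motion '[{"dr":[0,0,-0.09],"delta_pos":[-0.03,-0.005,0],"hand":0}]'

```text
time_s: 8.3
eef_pos: [453.1, -74.9, 76.0]
ee_rot: [0.005, 0.547, 0.837, 0.0]
force: [-0.0, 1.8, 0.5]
grip_width: -0.001
```

Call:
servo_tool --motion '[{"dr":[0,0,-0.08],"delta_pos":[-0.03,-0.005,0],"hand":0}]'

```text
time_s: 8.43
eef_pos: [453.5, -76.5, 76.0]
ee_rot: [0.005, 0.541, 0.841, 0.0]
force: [-0.6, 3.0, -0.5]
grip_width: 0.001
```

Call:
servo_tool --motion '[{"dr":[0,0,-0.08],"delta_pos":[-0.03,-0.005,0],"hand":0}]'

```text
time_s: 8.55
eef_pos: [453.9, -78.1, 76.0]
ee_rot: [0.005, 0.535, 0.845, 0.0]
force: [-0.3, 1.5, 0.0]
grip_width: -0.001
```

Call:
servo_tool --motion '[{"dr":[0,0,-0.08],"delta_pos":[-0.03,-0.005,0],"hand":0}]'

```text
time_s: 8.68
eef_pos: [454.3, -79.6, 76.0]
ee_rot: [0.005, 0.528, 0.849, 0.0]
force: [-0.7, 2.0, 0.7]
grip_width: 0.001
```

```bash
python3 -c "
from h import *
st()"
```

```text
t 8.68 pos [454.3 -79.6  76. ] yaw 116.2 ideal 115.9 postang 205.9 offs_y 0.2 Ftool [ 2.15  0.26 -0.74] z [ 0.009 -0.005 -1.   ]
```

Call:
servo_tool --motion '[{"dr":[0,0,-0.08],"delta_pos":[-0.03,-0.005,0],"hand":0}]'

```text
time_s: 8.8
eef_pos: [454.8, -81.2, 76.0]
ee_rot: [0.005, 0.522, 0.853, 0.0]
force: [-0.7, 2.0, 0.4]
grip_width: -0.002
```

Call:
servo_tool --motion '[{"dr":[0,0,-0.08],"delta_pos":[-0.03,-0.005,0],"hand":0}]'

```text
time_s: 8.93
eef_pos: [455.3, -82.7, 76.0]
ee_rot: [0.005, 0.515, 0.857, 0.0]
force: [-0.6, 1.6, 0.1]
grip_width: -0.002
```

Call:
servo_tool --motion '[{"dr":[0,0,-0.09],"delta_pos":[-0.03,-0.005,0],"hand":0}]'

```text
time_s: 9.05
eef_pos: [455.8, -84.3, 76.0]
ee_rot: [0.005, 0.508, 0.861, 0.0]
force: [-1.1, 2.0, 1.2]
grip_width: 0.001
```

Call:
servo_tool --motion '[{"dr":[0,0,-0.08],"delta_pos":[-0.03,-0.005,0],"hand":0}]'

```text
time_s: 9.18
eef_pos: [456.4, -85.8, 76.0]
ee_rot: [0.005, 0.502, 0.865, 0.0]
force: [-0.5, 1.4, 0.8]
grip_width: 0.0
```

Call:
servo_tool --motion '[{"dr":[0,0,-0.09],"delta_pos":[-0.03,-0.005,0],"hand":0}]'

```text
time_s: 9.3
eef_pos: [456.9, -87.3, 76.0]
ee_rot: [0.005, 0.494, 0.869, 0.0]
force: [-0.6, 1.9, 0.6]
grip_width: -0.0
```

Call:
servo_tool --motion '[{"dr":[0,0,-0.09],"delta_pos":[-0.03,-0.005,0],"hand":0}]'

```text
time_s: 9.43
eef_pos: [457.5, -88.8, 76.0]
ee_rot: [0.005, 0.487, 0.873, 0.0]
force: [-0.4, 0.6, 0.4]
grip_width: 0.003
```

```bash
python3 -c "
from h import *
st()"
```

```text
t 9.43 pos [457.5 -88.8  76. ] yaw 121.7 ideal 121.3 postang 211.3 offs_y 0.2 Ftool [ 0.72 -0.01 -0.45] z [ 0.009 -0.005 -1.   ]
```

Call:
servo_tool --motion '[{"dr":[0,0,-0.08],"delta_pos":[-0.03,-0.005,0],"hand":0}]'

```text
time_s: 9.55
eef_pos: [458.1, -90.3, 76.0]
ee_rot: [0.005, 0.481, 0.877, -0.0]
force: [-1.0, 1.3, 0.3]
grip_width: 0.001
```

Call:
servo_tool --motion '[{"dr":[0,0,-0.08],"delta_pos":[-0.03,-0.005,0],"hand":0}]'

```text
time_s: 9.68
eef_pos: [458.7, -91.8, 76.0]
ee_rot: [0.005, 0.474, 0.88, -0.0]
force: [-1.2, 1.8, 1.0]
grip_width: -0.003
```

Still running friction. I'll continue.

Call:
servo_tool --motion '[{"dr":[0,0,-0.08],"delta_pos":[-0.03,-0.005,0],"hand":0}]'

```text
time_s: 9.8
eef_pos: [459.4, -93.3, 76.0]
ee_rot: [0.005, 0.467, 0.884, -0.0]
force: [-0.4, 2.5, 0.5]
grip_width: 0.002
```

Call:
servo_tool --motion '[{"dr":[0,0,-0.08],"delta_pos":[-0.03,-0.005,0],"hand":0}]'

```text
time_s: 9.93
eef_pos: [460.0, -94.7, 76.0]
ee_rot: [0.005, 0.461, 0.888, -0.0]
force: [-0.5, 1.7, -0.8]
grip_width: 0.002
```

```bash
python3 -c "
from h import *
st()"
```

```text
t 9.93 pos [460.  -94.7  76. ] yaw 125.1 ideal 124.8 postang 214.8 offs_y 0.3 Ftool [1.66 0.58 0.84] z [ 0.009 -0.005 -1.   ]
```

Call:
servo_tool --motion '[{"dr":[0,0,-0.08],"delta_pos":[-0.03,-0.005,0],"hand":0}]'

```text
time_s: 10.05
eef_pos: [460.7, -96.2, 76.0]
ee_rot: [0.005, 0.454, 0.891, -0.0]
force: [-0.9, 1.2, -0.1]
grip_width: 0.0
```

Call:
servo_tool --motion '[{"dr":[0,0,-0.08],"delta_pos":[-0.03,-0.005,0],"hand":0}]'

```text
time_s: 10.18
eef_pos: [461.5, -97.6, 76.1]
ee_rot: [0.005, 0.447, 0.894, -0.0]
force: [-0.9, 2.0, -1.5]
grip_width: 0.003
```

Call:
servo_tool --motion '[{"dr":[0,0,-0.08],"delta_pos":[-0.03,-0.005,0],"hand":0}]'

```text
time_s: 10.3
eef_pos: [462.2, -99.1, 76.1]
ee_rot: [0.005, 0.441, 0.898, -0.0]
force: [-1.4, 2.1, 0.1]
grip_width: 0.003
```

Call:
servo_tool --motion '[{"dr":[0,0,-0.08],"delta_pos":[-0.03,-0.005,0],"hand":0}]'

```text
time_s: 10.42
eef_pos: [463.1, -100.8, 76.2]
ee_rot: [0.005, 0.434, 0.901, -0.0]
force: [0.2, 0.2, -0.4]
grip_width: -0.003
```

Call:
servo_tool --motion '[{"dr":[0,0,-0.08],"delta_pos":[-0.03,-0.005,0],"hand":0}]'

```text
time_s: 10.55
eef_pos: [464.1, -102.5, 76.3]
ee_rot: [0.006, 0.427, 0.904, -0.001]
force: [-0.2, 0.1, -0.3]
grip_width: -0.003
```

```bash
python3 -c "
from h import *
st()"
```

```text
t 10.55 pos [ 464.1 -102.5   76.3] yaw 129.4 ideal 129.7 postang 219.7 offs_y 0.4 Ftool [ 0.2  -0.05  0.25] z [ 0.01  -0.006 -1.   ]
```

The force fell from about 2 N to about 0 on two readings running, so the notch has probably caught. I'll stop and measure the disc angle by camera.

```bash
cat >> h.py <<'E'
def posts(d):
    from scipy.optimize import least_squares
    c=get_calibration("top");M=np.array(c["T"])
    vv,uu=np.mgrid[150:260,280:400]
    q=cv2.undistortPoints(np.stack([uu.ravel(),vv.ravel()],1).astype(float).reshape(-1,1,2),np.array(c["camera_matrix"]),np.array(c["distortion"])).reshape(-1,2)
    D=d[vv.ravel(),uu.ravel()]
    P=(np.c_[q,np.ones(len(q))]*D[:,None])@M[:3,:3].T+M[:3,3]
    r=np.hypot(*(P[:,:2]-AX).T);m=(P[:,2]>94)&(P[:,2]<112)&(r>90)&(r<114)
    a=np.degrees(np.arctan2(P[m,1]-AX[1],P[m,0]-AX[0]))
    out=[]
    for k in range(6):
        for_a=[x for x in a]
    # greedy cluster
    a=np.sort(a);g=np.split(a,np.where(np.diff(a)>6)[0]+1)
    print("posts",[(round(x.mean(),1),len(x)) for x in g if len(x)>4], "mod60",[round(x.mean()%60,1) for x in g if len(x)>4])
E
python3 - <<'E'
from h import *
from rig import capture
posts(np.load("top_d.npy"))
p,d=capture("top");posts(d);cv2.imwrite("pics/t2.png",cv2.resize(p[140:270,240:410],(785,600),interpolation=cv2.INTER_CUBIC)[:,:,::-1])
st()
E
```

```text
posts [(np.float64(-121.6), 15), (np.float64(-61.7), 15), (np.float64(-1.4), 17), (np.float64(58.5), 16), (np.float64(118.4), 16), (np.float64(178.1), 14)] mod60 [np.float64(58.4), np.float64(58.3), np.float64(58.6), np.float64(58.5), np.float64(58.4), np.float64(58.1)]
posts [(np.float64(-79.9), 17), (np.float64(-19.5), 16), (np.float64(40.6), 18), (np.float64(100.8), 15), (np.float64(160.3), 16)] mod60 [np.float64(40.1), np.float64(40.5), np.float64(40.6), np.float64(40.8), np.float64(40.3)]
t 10.6 pos [ 464.2 -102.6   76.3] yaw 129.4 ideal 129.8 postang 219.8 offs_y 0.4 Ftool [-0.04 -0.19  0.87] z [ 0.01  -0.006 -1.   ]
```

View pics/t2.png

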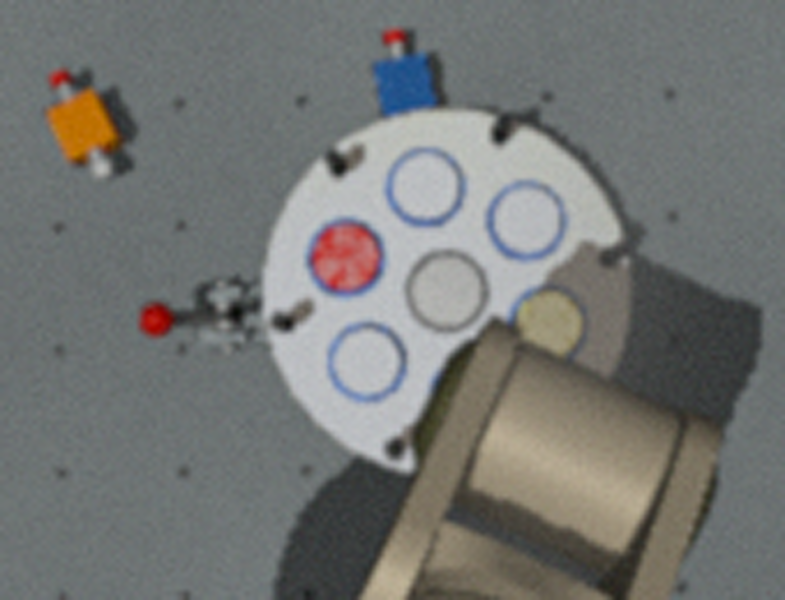

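The disc sits 0.7° ahead of the finger. It has turned 42°, to a joint angle of about 1.14, which is where the block at 10° predicts the notch. I'll probe gently for the rise in resistance.

Call:
servo_tool --motion '[{"dr":[0,0,-0.05],"delta_pos":[-0.03,-0.005,0],"hand":0}]'

```text
time_s: 10.72
eef_pos: [465.1, -104.1, 76.4]
ee_rot: [0.006, 0.423, 0.906, -0.001]
force: [-0.1, 1.3, 0.6]
grip_width: 0.0
```

Call:
servo_tool --motion '[{"dr":[0,0,0],"delta_pos":[-0.02,0,0],"hand":0}]'

```text
time_s: 10.85
eef_pos: [465.3, -104.4, 76.2]
ee_rot: [0.005, 0.423, 0.906, -0.0]
force: [-3.4, 6.2, 4.1]
grip_width: -0.002
```

It resists at 7 N after under 1 mm, against 2 N running, so the plunger is home. I'll back off and lift.

Call:
servo_tool --motion '[{"dr":[0,0,0],"delta_pos":[0.1,0,0],"hand":0},{"dr":[0,0,0],"delta_pos":[0.3,0,0],"hand":0},{"dr":[0,0,0],"delta_pos":[0,0,-0.5],"hand":0},{"dr":[0,0,0],"delta_pos":[0,0,-0.8],"hand":0},{"dr":[0,0,0],"delta_pos":[0,0,-0.8],"hand":0},{"dr":[0,0,0],"delta_pos":[0,0,-0.6],"hand":0},{"dr":[0,0,0],"delta_pos":[0,0,0],"hand":0}]'

```text
time_s: 11.72
eef_pos: [447.6, -84.4, 214.4]
ee_rot: [0.005, 0.422, 0.906, -0.001]
force: [0.8, 0.4, -0.6]
grip_width: -0.002
```

```bash
python3 - <<'E'
from h import *
from rig import capture
p,d=capture("top");posts(d)
u=np.array([np.cos(np.radians(95.07)),np.sin(np.radians(95.07))])
print(AX+u*142,AX+u*176, AX+u*210)
t=AX+u*215
rel([*t,200],95)
E
```

```text
posts [(np.float64(-79.9), 16), (np.float64(-19.5), 16), (np.float64(40.6), 18), (np.float64(101.0), 15)] mod60 [np.float64(40.1), np.float64(40.5), np.float64(40.6), np.float64(41.0)]
[541.25106825  91.14442128] [538.24639445 125.01139539] [535.24172065 158.8783695 ]
t 11.78 pos [447.1 -84.2 213.1] yaw 130.0 F [-0.68 -0.37 -0.38] grip -0.01 axis z [ 0.006 -0.004 -1.   ]
tool shift /50: [2.671 4.534 0.25 ] dyaw units 3.5
```

The disc is still home at 40.5°. Next I'll move over to outside the knob: translate first, then turn.

Call:
servo_tool --motion '[{"dr":[0,0,0],"delta_pos":[0.45,0.76,0],"hand":0},{"dr":[0,0,0],"delta_pos":[0.45,0.76,0],"hand":0},{"dr":[0,0,0],"delta_pos":[0.45,0.76,0],"hand":0},{"dr":[0,0,0],"delta_pos":[0.45,0.76,0],"hand":0},{"dr":[0,0,0],"delta_pos":[0.45,0.76,0],"hand":0},{"dr":[0,0,0],"delta_pos":[0.45,0.76,0],"hand":0},{"dr":[0,0,0.9],"delta_pos":[0,0,0],"hand":0},{"dr":[0,0,0.9],"delta_pos":[0,0,0],"hand":0},{"dr":[0,0,0.9],"delta_pos":[0,0,0],"hand":0},{"dr":[0,0,0.8],"delta_pos":[0,0,0],"hand":0},{"dr":[0,0,0],"delta_pos":[0,0,0],"hand":0}]'

```text
time_s: 13.15
eef_pos: [528.6, 176.2, 193.7]
ee_rot: [-0.006, 0.682, 0.731, -0.009]
force: [0.2, 0.2, 0.1]
grip_width: -0.003
```

```bash
python3 - <<'E'
from h import *
u=np.array([np.cos(np.radians(95.07)),np.sin(np.radians(95.07))])
rel([*(AX+u*214),83],95)
E
```

```text
t 13.15 pos [528.6 176.2 193.7] yaw 94.0 F [0.25 0.18 0.13] grip -0.0 axis z [-0.021 -0.006 -1.   ]
tool shift /50: [-0.264  0.154  2.212] dyaw units -0.1
```

Call:
servo_tool --motion '[{"dr":[0,0,-0.1],"delta_pos":[0,0.15,0.6],"hand":0},{"dr":[0,0,0],"delta_pos":[0,0,0.6],"hand":0},{"dr":[0,0,0],"delta_pos":[0,0,0.5],"hand":0},{"dr":[0,0,0],"delta_pos":[0,0,0.4],"hand":0},{"dr":[0,0,0],"delta_pos":[-0.1,0,0],"hand":0},{"dr":[0,0,0],"delta_pos":[0,0,0],"hand":0}]'

```text
time_s: 13.9
eef_pos: [531.9, 170.8, 82.0]
ee_rot: [-0.007, 0.669, 0.744, -0.011]
force: [0.8, 0.4, 0.7]
grip_width: 0.006
```

```bash
python3 - <<'E'
from h import *
from rig import capture
u=np.array([np.cos(np.radians(95.07)),np.sin(np.radians(95.07))])
rel([*(AX+u*200),83],95)
p,d=capture("scene");cv2.imwrite("pics/s3.png",cv2.resize(p[150:260,280:440],(800,550),interpolation=cv2.INTER_CUBIC)[:,:,::-1])
E
```

```text
t 13.9 pos [531.9 170.8  82. ] yaw 96.1 F [0.78 0.43 0.67] grip 0.01 axis z [-0.026 -0.007 -1.   ]
tool shift /50: [-0.444  0.038 -0.018] dyaw units 0.11
```

View pics/s3.png

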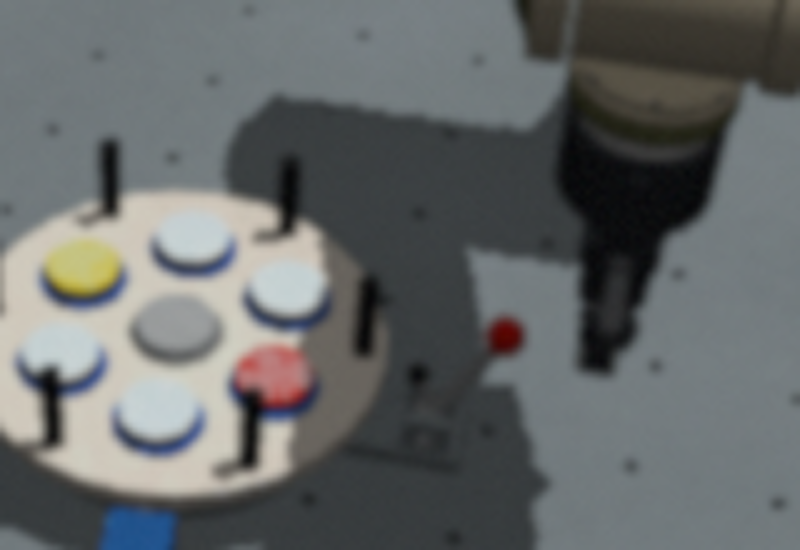

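The fingers (crop (600,340)) are just outside the knob (505,335), in line with it. Approaching.

Call:
servo_tool --motion '[{"dr":[0,0,0.1],"delta_pos":[-0.1,0.04,0],"hand":0},{"dr":[0,0,0],"delta_pos":[-0.1,0,0],"hand":0},{"dr":[0,0,0],"delta_pos":[-0.1,0,0],"hand":0},{"dr":[0,0,0],"delta_pos":[-0.05,0,0],"hand":0},{"dr":[0,0,0],"delta_pos":[-0.05,0,0],"hand":0}]'

```text
time_s: 14.58
eef_pos: [536.7, 149.9, 83.8]
ee_rot: [-0.006, 0.675, 0.738, -0.01]
force: [-0.1, 0.5, -1.9]
grip_width: -0.003
```

Call:
servo_tool --motion '[{"dr":[0,0,0],"delta_pos":[-0.04,0,0],"hand":0},{"dr":[0,0,0],"delta_pos":[-0.04,0,0],"hand":0}]'

```text
time_s: 14.82
eef_pos: [537.0, 145.6, 83.8]
ee_rot: [-0.006, 0.675, 0.738, -0.01]
force: [0.2, -0.3, -0.0]
grip_width: -0.003
```

Call:
servo_tool --motion '[{"dr":[0,0,0],"delta_pos":[-0.04,0,0],"hand":0},{"dr":[0,0,0],"delta_pos":[-0.04,0,0],"hand":0}]'

```text
time_s: 15.08
eef_pos: [537.4, 143.3, 84.6]
ee_rot: [-0.007, 0.675, 0.737, -0.009]
force: [-2.5, 6.9, 6.3]
grip_width: 0.003
```

```bash
python3 - <<'E'
from h import *
u=np.array([np.cos(np.radians(95.07)),np.sin(np.radians(95.07))])
rel([*(AX+u*164),84],95)
E
```

```text
t 15.07 pos [537.4 143.3  84.6] yaw 95.0 F [-2.48  6.88  6.27] grip 0.0 axis z [-0.023 -0.003 -1.   ]
tool shift /50: [-0.607 -0.015  0.013] dyaw units 0.0
```

Call:
servo_tool --motion '[{"dr":[0,0,0],"delta_pos":[-0.04,0,-0.01],"hand":0},{"dr":[0,0,0],"delta_pos":[-0.04,0,-0.01],"hand":0}]'

```text
time_s: 15.32
eef_pos: [537.5, 141.1, 86.3]
ee_rot: [-0.008, 0.675, 0.738, -0.008]
force: [-0.4, 4.8, 0.6]
grip_width: 0.003
```

Call:
servo_tool --motion '[{"dr":[0,0,0],"delta_pos":[-0.04,0,-0.01],"hand":0},{"dr":[0,0,0],"delta_pos":[-0.04,0,-0.01],"hand":0}]'

```text
time_s: 15.58
eef_pos: [537.8, 138.2, 87.8]
ee_rot: [-0.009, 0.675, 0.738, -0.007]
force: [-1.1, 5.6, 2.9]
grip_width: 0.003
```

Call:
servo_tool --motion '[{"dr":[0,0,0],"delta_pos":[-0.04,0,-0.01],"hand":0},{"dr":[0,0,0],"delta_pos":[-0.04,0,-0.01],"hand":0}]'

```text
time_s: 15.82
eef_pos: [538.0, 135.3, 89.3]
ee_rot: [-0.01, 0.675, 0.738, -0.006]
force: [-1.3, 4.1, 2.5]
grip_width: -0.005
```

Call:
servo_tool --motion '[{"dr":[0,0,0],"delta_pos":[-0.05,0,0.01],"hand":0},{"dr":[0,0,0],"delta_pos":[-0.05,0,0.01],"hand":0}]'

```text
time_s: 16.08
eef_pos: [538.5, 131.5, 89.2]
ee_rot: [-0.01, 0.675, 0.738, -0.005]
force: [-1.0, 4.3, 3.9]
grip_width: 0.002
```

Call:
servo_tool --motion '[{"dr":[0,0,0],"delta_pos":[-0.05,0,0],"hand":0},{"dr":[0,0,0],"delta_pos":[-0.05,0,0],"hand":0}]'

```text
time_s: 16.32
eef_pos: [539.0, 127.5, 89.9]
ee_rot: [-0.01, 0.675, 0.738, -0.004]
force: [-2.0, 4.7, 4.3]
grip_width: 0.005
```

Call:
servo_tool --motion '[{"dr":[0,0,0],"delta_pos":[-0.05,0,0],"hand":0},{"dr":[0,0,0],"delta_pos":[-0.05,0,0],"hand":0}]'

```text
time_s: 16.58
eef_pos: [539.5, 122.8, 90.3]
ee_rot: [-0.011, 0.675, 0.738, -0.003]
force: [-1.0, 4.9, 3.1]
grip_width: 0.0
```

```bash
python3 - <<'E'
from h import *
u=np.array([np.cos(np.radians(95.07)),np.sin(np.radians(95.07))])
rel([*(AX+u*162),86],95)
E
```

```text
t 16.57 pos [539.5 122.8  90.3] yaw 95.1 F [-0.96  4.92  3.13] grip 0.0 axis z [-0.02  0.01 -1.  ]
tool shift /50: [-0.235 -0.019  0.084] dyaw units 0.01
```

Call:
servo_tool --motion '[{"dr":[0,0,0],"delta_pos":[-0.05,0,0.01],"hand":0},{"dr":[0,0,0],"delta_pos":[-0.05,0,0.01],"hand":0}]'

```text
time_s: 16.82
eef_pos: [540.0, 117.6, 89.3]
ee_rot: [-0.011, 0.675, 0.738, -0.003]
force: [-1.2, 4.2, 2.7]
grip_width: -0.001
```

Call:
servo_tool --motion '[{"dr":[0,0,0],"delta_pos":[-0.04,0,0.01],"hand":0},{"dr":[0,0,0],"delta_pos":[-0.04,0,0],"hand":0}]'

```text
time_s: 17.08
eef_pos: [540.3, 113.1, 88.5]
ee_rot: [-0.011, 0.675, 0.738, -0.003]
force: [-1.1, 3.3, 2.9]
grip_width: 0.001
```

Call:
servo_tool --motion '[{"dr":[0,0,0],"delta_pos":[-0.04,0,0],"hand":0}]'

```text
time_s: 17.2
eef_pos: [540.5, 111.3, 88.6]
ee_rot: [-0.011, 0.675, 0.738, -0.003]
force: [-1.8, 10.2, 5.4]
grip_width: 0.0
```

Call:
servo_tool --motion '[{"dr":[0,0,0],"delta_pos":[-0.03,0,0],"hand":0}]'

```text
time_s: 17.32
eef_pos: [540.5, 110.6, 88.8]
ee_rot: [-0.011, 0.675, 0.738, -0.002]
force: [-1.5, 11.6, 4.7]
grip_width: 0.002
```

Call:
servo_tool --motion '[{"dr":[0,0,0],"delta_pos":[-0.03,0,0],"hand":0},{"dr":[0,0,0],"delta_pos":[-0.03,0,0],"hand":0}]'

```text
time_s: 17.58
eef_pos: [540.6, 109.8, 89.0]
ee_rot: [-0.013, 0.675, 0.738, -0.001]
force: [-0.8, 13.0, 4.3]
grip_width: -0.003
```

```bash
python3 - <<'E'
from h import *
from rig import capture
p,d=capture("top");posts(d);cv2.imwrite("pics/t4.png",cv2.resize(p[140:270,240:410],(785,600),interpolation=cv2.INTER_CUBIC)[:,:,::-1])
rel([541,110,86],95)
p,d=capture("scene");np.save("s4.npy",p)
cv2.imwrite("pics/s4.png",cv2.resize(p[150:260,280:440],(800,550),interpolation=cv2.INTER_CUBIC)[:,:,::-1])
print(w2px("scene",[[541.3,91.1,100],[539.5,111,98]]))
E
```

```text
posts [(np.float64(-139.6), 16), (np.float64(-80.0), 17), (np.float64(-19.5), 16), (np.float64(40.6), 18), (np.float64(101.0), 15), (np.float64(160.3), 16)] mod60 [np.float64(40.4), np.float64(40.0), np.float64(40.5), np.float64(40.6), np.float64(41.0), np.float64(40.3)]
t 17.62 pos [540.6 109.8  89. ] yaw 95.1 F [-1.88 12.2   4.28] grip 0.0 axis z [-0.02   0.017 -1.   ]
tool shift /50: [0.002 0.01  0.06 ] dyaw units 0.01
[[368.14383058 213.55065621]
 [375.71725018 215.42369601]]
```

View pics/s4.png

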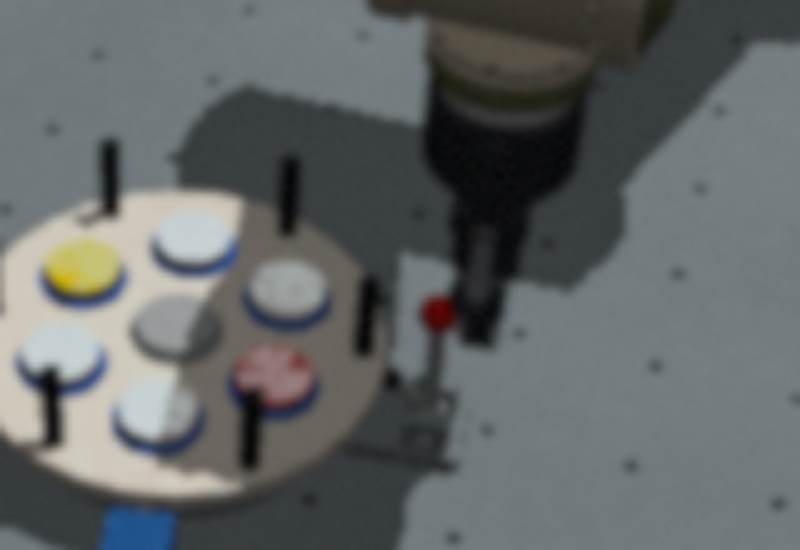

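The knob is at crop (438,314), which is pixel (367.6,212.8). The predicted upright position is (368.1,213.5). The shoe is at the rim, the force has risen to 13 N and the disc hasn't moved. I'll back away and check again.

Call:
servo_tool --motion '[{"dr":[0,0,0],"delta_pos":[-0.04,0,0],"hand":0},{"dr":[0,0,0],"delta_pos":[-0.04,0,0],"hand":0}]'

```text
time_s: 17.92
eef_pos: [540.6, 109.3, 89.2]
ee_rot: [-0.015, 0.675, 0.738, 0.002]
force: [-0.8, 15.9, 3.5]
grip_width: -0.0
```

Call:
servo_tool --motion '[{"dr":[0,0,0],"delta_pos":[0.2,0,0],"hand":0},{"dr":[0,0,0],"delta_pos":[0.6,0,0],"hand":0},{"dr":[0,0,0],"delta_pos":[0.6,0,0],"hand":0},{"dr":[0,0,0],"delta_pos":[0,0,-0.8],"hand":0},{"dr":[0,0,0],"delta_pos":[0,0,-0.8],"hand":0},{"dr":[0,0,0],"delta_pos":[0,0,-0.6],"hand":0},{"dr":[0,0,0],"delta_pos":[0,0,0],"hand":0}]'

```text
time_s: 18.8
eef_pos: [536.3, 176.5, 201.3]
ee_rot: [-0.013, 0.675, 0.738, -0.002]
force: [0.8, -0.3, -0.1]
grip_width: 0.003
```

```bash
python3 - <<'E'
from h import *
from rig import capture
p,d=capture("top");posts(d)
rel([541,160,200],95)
for n in("scene","top"):
    p,d=capture(n);p=p.astype(int)
    m=(p[...,0]>90)&(p[...,1]<50)&(p[...,2]<60)
    if n=="scene":cv2.imwrite("pics/s5.png",cv2.resize(p[130:290,180:490].astype(np.uint8),(800,413),interpolation=cv2.INTER_CUBIC)[:,:,::-1])
    nn,l,s,c=cv2.connectedComponentsWithStats(m.astype(np.uint8))
    print(n,"upright pred",w2px(n,[[541.3,91.1,100]]))
    for k in range(1,nn):
        if s[k,4]>5: print(s[k],c[k].round(1),px2w(n,[c[k]],100)[0].round(1))
E
```

```text
posts [(np.float64(-139.6), 16), (np.float64(-80.0), 17), (np.float64(-19.5), 17), (np.float64(40.6), 18), (np.float64(100.8), 15), (np.float64(160.3), 16)] mod60 [np.float64(40.4), np.float64(40.0), np.float64(40.5), np.float64(40.6), np.float64(40.8), np.float64(40.3)]
t 18.85 pos [535.6 176.5 199.8] yaw 95.1 F [ 0.27 -0.39 -0.66] grip -0.0 axis z [-0.025  0.015 -1.   ]
tool shift /50: [-0.338  0.077 -0.012] dyaw units 0.01
scene upright pred [[368.14383058 213.55065621]]
[365 209   6   6  27] [367.7 211.7] [535.2  88.5 100. ]
[303 267   6   4  16] [305.4 268.7] [761.   -2.3 100. ]
[385 280  10   7  34] [389.7 284.1] [740.3 189.3 100. ]
[267 298   8   5  32] [270.7 300. ] [863.4 -44.4 100. ]
top upright pred [[285.17287903 207.27469361]]
[336 105   6   4  15] [338.5 106.5] [818.8 -61.3 100. ]
[323 147   5   2   7] [325.1 147.4] [705.  -22.1 100. ]
[283 204   4   3  11] [284.6 205.1] [547.4  92.5 100. ]
```

View pics/s5.png

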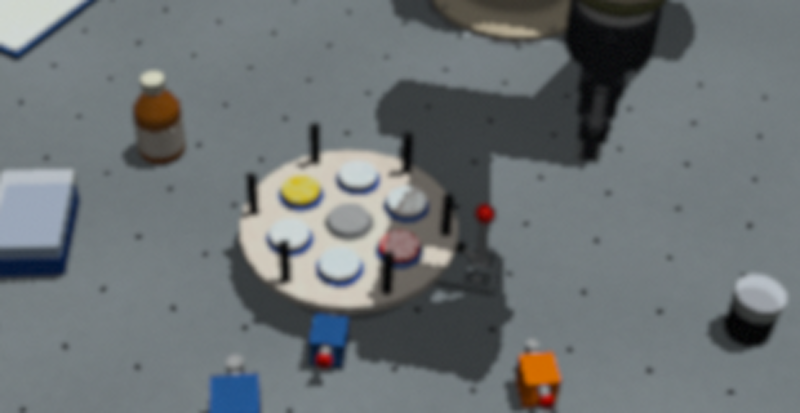

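The lever stayed upright, with the knob at y ≈ 90 ± 2 against 91 expected. The disc is still at 40.4°, the bystanders are in place and the robot is clear. Handing in.

```bash
python3 -c "
from rig import ticket
print(ticket.finish_job())"
```

```text
the job is handed in; nothing more can be done
None
```

The carousel is clicked home in the next notch, the brake is on, and I handed the job in at about 19 s of the 72 s. No verdict was reported.

- **Carousel:** I pushed one post anticlockwise along its arc with the side of the shut fingers, at about 2 N. At about 40° of turn the push fell to 0 N and the disc jumped ahead of the fingers. A light probe then met about 8 N in under 1 mm, so I took the plunger to be home. The camera showed about 42° of turn in all, roughly 1.14 rad, where the blue plunger block's bearing predicted the notch. That joint figure rests on my assumption about where zero lies.
- **Brake:** I pushed the knob inwards at about 5–10 N, rising to about 16 N as the shoe bit.
- **Last checks, after backing away:**
  - The disc was still at the notch angle (40.4°, modulo 60°).
  - The knob was within about 2–3 mm of its upright position along the lever's travel. The two cameras disagreed by up to 12 mm sideways, a direction in which the lever cannot move.
  - The wrist force was about zero.
  - The bottle, tip box and canister looked undisturbed in the picture; I did not re-measure their positions.

No check failed. I could not read the plunger and brake joints directly, so their state comes from force and camera readings.

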